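Stack the button tins and boxes on their display stands

TASK

Put the button samples up for the client: stack the three round tins in the middle of the round wooden stand and the two square boxes in the middle of the square wooden stand, in each stack the largest at the bottom and the smallest on top. Centre each piece on the one below, turn the boxes so their sides line up with the sides of the square stand, and keep everything upright on the way, as the lids are loose. Leave the wooden hand stamp and the amber glass jar where they stand.

Things in the scene. Friction and masses are not known exactly. Their poses are not given: they have to be found in the camera images.
- tin_large: The largest round tin, 66 mm in diameter and 40 mm high, 80 to 150 g: aluminium tin standing upright, flat underside and flat closed top: a clear window lid, level with the rim, with small buttons showing under it. Origin: centre of its underside; z up.
- tin_medium: The middle round tin, 52 mm in diameter and 40 mm high, 50 to 100 g: aluminium tin standing upright, flat underside and flat closed top: a clear window lid, level with the rim, with small buttons showing under it. Origin: centre of its underside; z up.
- tin_small: The smallest round tin, 38 mm in diameter and 40 mm high, 30 to 60 g: aluminium tin standing upright, flat underside and flat closed top: a clear window lid, level with the rim, with small buttons showing under it. Origin: centre of its underside; z up.
- carton_large: The larger square box, 62 x 62 mm and 40 mm high, 60 to 130 g: brown card box standing upright, flat underside and flat closed top: a clear window, level with the edges, with small buttons showing under it. Origin: centre of its underside; z up, x and y square to its sides.
- carton_small: The smaller square box, 44 x 44 mm and 40 mm high, 35 to 70 g: brown card box standing upright, flat underside and flat closed top: a clear window, level with the edges, with small buttons showing under it. Origin: centre of its underside; z up, x and y square to its sides.
- stand_round: Round wooden stand, a flat disc 80 mm in diameter and 8 mm thick, fixed to the table. Origin: centre of its underside, on the table; its flat top is 8 mm above.
- stand_square: Square wooden stand, a flat board 80 x 80 mm and 8 mm thick, fixed to the table. Origin: centre of its underside, on the table; its flat top is 8 mm above; x and y are square to its sides.
- stamp: Dark wooden hand stamp, a loose turned piece with a 30 mm round foot, a knob on top, 62 mm high, standing among the work. Origin: centre of its underside. To be left alone.
- jar: Amber glass jar with a metal cap, loose, 64 mm in diameter and 95 mm high, standing beyond the work. Origin: centre of its underside. To be left alone.

How it is judged:
By the outcome, as a careful person would: the job done as asked, in the order asked, and still so for the second after the job is handed in, with the robot touching nothing.
It also fails if it takes over 144 s, if anything falls off the work surface, if the arm or the gripper's body presses on something with over 40 N, if the wrist force passes 120 N, or if a joint passes its speed limit or range.

ROBOT

A 6-joint arm with a two-finger parallel gripper is mounted at the origin on the work surface. World frame = base frame: x ahead of the robot, y to its left, z up, the work surface at z = 0. Lengths are in m, angles in rad, forces in N, time in s.
With the tool pointing down it reaches from about 0.25 to 0.725 m from the base axis. Payload 4 kg.
Tool frame: the origin (TCP) lies on the centre line of the jaws, within the pads' length; the fingertips stand ahead of it and the grasp point (between the pads) lies 11 mm behind it (bot.tip_extent is the z of the fingertips in the tool frame, in m); z points along the fingers, y is the direction in which the jaws open and shut (so a half turn about z gives the same grasp; the last joint's range is limited). The gripper opens to 85 mm and grips with 20 to 120 N. Pads are 22 mm wide; open, the fingers measure 114 mm over their backs; the gripper's body (76 mm by 85 mm) begins 54 mm behind the grasp point. The pads swing forward as they close: fully open they stand 13 mm farther back than shut.
Start: joints at [1.284, 0.241, 0.005, 1.335, 0, 1.571], TCP at [0.141, 0.48, 0.211] pointing down, gripper open.
Joint ranges: [-2.72, 2.72], [-1.05, 1.87], [-1.09, 1.28], [-1.99, 2.15], [-1.42, 1.44], [-3.14, 3.14]. Speed limits (rad/s): [2.79, 2.79, 3.14, 3.14, 3.14, 3.14].

INTERFACE

Orientations are given as a unit quaternion [x, y, z, w].
In Python, from workcell import bot gives the robot as it stands.
- The arm moves only by the shell command python3 -m jog 'ROWS'. ROWS is JSON, a list that holds one entry, the list of rows, each a list of 7 numbers: the shift along the world's x, y, z in m, then the turn, a rotation vector about the world's x, y, z in degrees, then the closure in counts, from 0 (fully open) to 255 (shut). In form: [[[tx, ty, tz, ax, ay, az, fingers], ...]]. A call has 1 to 10 rows; each row is the pose to reach, as a shift and turn from the pose commanded when the call began; what a row does not reach only later rows make up. A row lasts 1/12 s, in which the tool goes at most 41.7 mm and 7.16 degrees, less where a joint would pass 70% of its speed; a pose out of reach is approached as far as the arm can. A call with a gripper value outside its range is refused whole. The fingers move at their own pace and stop on an object; the grip force is fixed at half the most. Time passes only in rows, so rows that repeat a pose let the fingers close. It gives the time, the measured TCP pose, the force and the opening at its end, in the units of the state.
- bot.get_obs(): the state, without advancing time (a new reading comes with each control period).
- bot.camera(name): name is "side" or "top"; returns the picture (384x512x3 uint8, blue, green, red); there is no depth.
- bot.camera_model(name): a dict with "K" (3x3 intrinsics, pixels), "k1" (the pictures are not rectified: a ray, as slopes to the right and down, at radius r is drawn at 1 + k1 r^2 times it, then the intrinsics apply), "T" (4x4, takes a point from camera to world coordinates). Camera axes: x right, y down, z forward; pixel columns grow to the right and rows downward; lengths in m; the calibration is good to about 2 mm. A picture is of the moment at which its call begins. camera_model takes no time and is no camera call.
- bot.job_done(): hands the job in, once; it reports no verdict.
The state is a dict: "clock": time; "joint_pos": joint angles; "joint_vel": joint speeds; "tau": joint torques, N m; "eef_pos": TCP position; "tool_rot": TCP orientation; "ft_force": force on the tool from outside, world axes, zero at the start; "ft_torque": the same for the moment, N m; "grip_width": finger opening in m.
Only numpy, scipy, OpenCV 4.12 (cv2) and the standard library are available. Lean on these libraries where they do the work, as an engineer would, in place of code of your own. Each camera call takes 0.05 s, during which the arm holds its last target. There are 200 camera calls.

## Working session

There is one attempt and no reset: what is moved stays moved. The work goes in short steps, Python scripts to look and compute and a shell command to move; the robot and the scene stay as the last step left them, time stands still between calls to the robot, and variables do not carry over. Pictures are saved under pics/ and viewed, about 12 in all and at most 16, crops included, and the job is handed in when it is done.

```bash
mkdir -p pics; ls; python3 - <<'E'
from workcell import bot
import cv2,numpy as np
for n in("top","side"):
    im=bot.camera(n); cv2.imwrite(f"pics/{n}0.png",im)
    m=bot.camera_model(n); print(n,np.round(m["K"],1).tolist(),m["k1"],np.round(m["T"],3).tolist())
o=bot.get_obs(); print(o["clock"],o["eef_pos"],o["tool_rot"],o["grip_width"],bot.tip_extent)
E
```

```text
pics
top [[480.2, 0.0, 255.9], [0.0, 480.2, 199.9], [0.0, 0.0, 1.0]] -0.08886025712536737 [[0.017, -0.986, 0.168, 0.382], [-1.0, -0.019, -0.007, -0.014], [0.01, -0.168, -0.986, 1.388], [0.0, 0.0, 0.0, 1.0]]
side [[376.4, 0.0, 253.6], [0.0, 376.4, 186.8], [0.0, 0.0, 1.0]] -0.04708283169064552 [[-0.939, -0.231, 0.254, 0.364], [-0.344, 0.635, -0.692, 0.651], [-0.001, -0.737, -0.676, 0.698], [0.0, 0.0, 0.0, 1.0]]
0.1 [0.14127326 0.47901224 0.21050812] [ 1.42919051e-01  9.89733954e-01 -9.10318463e-04 -1.30068778e-04] 0.0855880652727731 0.008
```

View pics/top0.png

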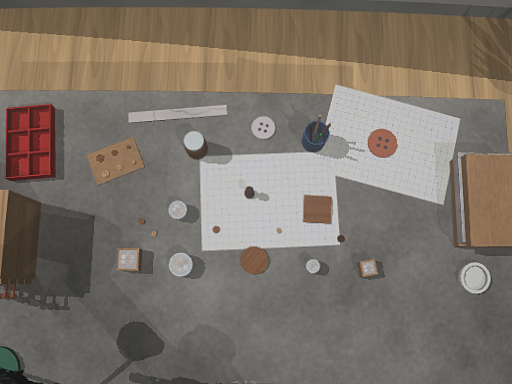

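View pics/side0.png

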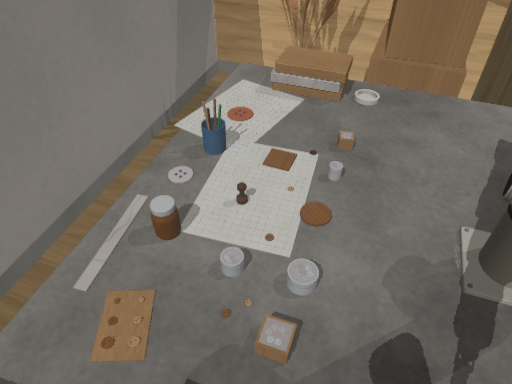

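```bash
cat > h.py <<'E'
import numpy as np,cv2
from workcell import bot
def ray(n,u,v):
    m=bot.camera_model(n);K=np.array(m["K"]);T=np.array(m["T"])
    D=np.array([m["k1"],0,0,0,0.])
    p=cv2.undistortPointsIter(np.array([[[u,v]]],float),K,D,None,None,(3,50,1e-10))[0,0]
    return T[:3,3],T[:3,:3]@np.array([p[0],p[1],1])
def plane(n,u,v,z):
    o,d=ray(n,u,v);return o+d*(z-o[2])/d[2]
def proj(n,P):
    m=bot.camera_model(n);T=np.linalg.inv(np.array(m["T"]))
    return cv2.projectPoints(np.array(P,float).reshape(-1,1,3),cv2.Rodrigues(T[:3,:3])[0],T[:3,3],np.array(m["K"]),np.array([m["k1"],0,0,0,0.]))[0][:,0]
def tri(a,b):
    o1,d1=ray("top",*a);o2,d2=ray("side",*b)
    s=np.linalg.lstsq(np.c_[d1,-d2],o2-o1,rcond=None)[0]
    p,q=o1+s[0]*d1,o2+s[1]*d2
    return (p+q)/2,np.linalg.norm(p-q)
E
python3 - <<'E'
import cv2,numpy as np
t=cv2.imread("pics/top0.png");s=cv2.imread("pics/side0.png")
T=dict(lt=(180,264),mt=(178,210),st=(313,266),lc=(128,259),sc=(368,268),rs=(255,260),ss=(318,209),stamp=(250,192))
S=dict(lt=(303,277),mt=(232,262),st=(336,171),lc=(277,338),sc=(346,140),rs=(316,214),ss=(280,159),stamp=(242,193))
def row(im,D,k):
    return np.hstack([cv2.resize(im[D[n][1]-24:D[n][1]+24,D[n][0]-24:D[n][0]+24],(192,192),interpolation=cv2.INTER_CUBIC) for n in k])
k=list(T)
im=np.vstack([row(t,T,k[:4]),row(t,T,k[4:]),row(s,S,k[:4])])
cv2.imwrite("pics/m1.png",im)
cv2.imwrite("pics/m2.png",row(s,S,k[4:]))
E
```

```text
(no output)
```

View pics/m1.png

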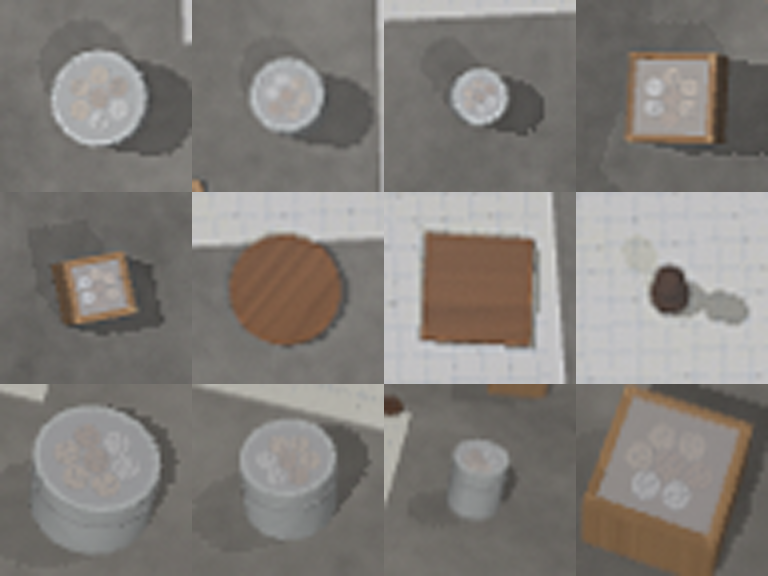

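View pics/m2.png

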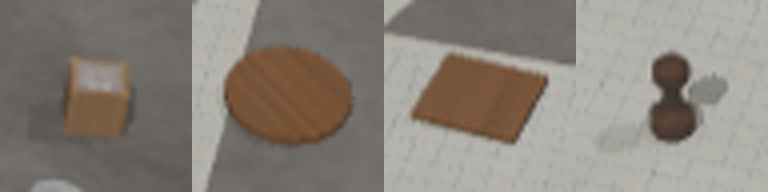

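```bash
cat > meas.py <<'E'
from h import *
T=dict(lt=(180,264),mt=(178,210),st=(313,266),lc=(128,259),sc=(368,268),rs=(255,260),ss=(318,209))
S=dict(lt=(303,277),mt=(232,262),st=(336,171),lc=(277,338),sc=(346,140),rs=(316,214),ss=(280,159))
def blob(im,c,k,r=24):
    c=np.array(c);x0,y0=c-r
    p=cv2.resize(im[max(y0,0):y0+2*r,x0:x0+2*r],None,fx=4,fy=4,interpolation=cv2.INTER_CUBIC)
    y0=max(y0,0)
    h=cv2.cvtColor(p,cv2.COLOR_BGR2HSV);g=p.max(2)
    brown=h[...,1]>75
    m={"tin":(g>132)&(h[...,1]<70),"brown":brown,"win":(h[...,1]<65)&(g>125)}[k].astype(np.uint8)
    m=cv2.morphologyEx(m,cv2.MORPH_OPEN,np.ones((5,5)))
    m=cv2.morphologyEx(m,cv2.MORPH_CLOSE,np.ones((9,9)))
    cs=cv2.findContours(m,cv2.RETR_EXTERNAL,cv2.CHAIN_APPROX_NONE)[0]
    q=min((c for c in cs if cv2.contourArea(c)>300),key=lambda c:np.linalg.norm(np.mean(c[:,0],0)-4*r))[:,0].astype(float)
    return (q+.5)/4-.5+[x0,y0]
def onp(n,q,z): return np.array([plane(n,u,v,z)[:2] for u,v in q],np.float32)
def kind(k): return "tin" if k[1]=="t" else "win" if k[1]=="c" else "brown"
def centre(q,arc=False):
    q=q.astype(np.float32)
    if arc: 
        q=q[q[:,1]<q[[q[:,0].argmin(),q[:,0].argmax()],1].mean()]
        return np.array(cv2.fitEllipse(q)[0])
    return np.array(cv2.minAreaRect(q)[0])
def rect(n,q,z):
    (c,s,a)=cv2.minAreaRect(onp(n,q,z)*1000); a=(a+45)%90-45
    return np.round([*c,*s,a],1)
E
python3 - <<'E'
from meas import *
t=cv2.imread("pics/top0.png");s=cv2.imread("pics/side0.png")
for k in T:
    try:
        a=blob(t,T[k],kind(k));b=blob(s,S[k],kind(k))
        ca=centre(a);cb=centre(b,k[1]=="t")
        P,e=tri(ca,cb);z=.008 if k[1]=="s" and k!="st" else .04
        print(k,ca.round(1),cb.round(1),"tri",(P*1e3).round(1),"gap",round(e*1e3,1),"top",rect("top",a,z),"side",rect("side",b,z), "sidec",(plane("side",*cb,z)*1e3).round(1))
    except Exception as x: print(k,x)
E
```

```text
lt [180.  264.3] [302.6 271.9] tri [425.9 185.5  35.1] gap 0.2 top [426.  184.8  66.7  66.4 -43.2] side [429.  197.2  87.9  66.3 -15.4] sidec [425.3 189.   40. ]
mt [177.2 209.3] [237.2 240. ] tri [571.6 191.4  86.3] gap 4.4 top [580.6 199.3  52.2  53.4 -43.1] side [582.1 202.2 107.8 101.9  20.1] sidec [584.9 156.4  40. ]
st [312.5 265.6] [335.9 164.9] tri [ 428.3 -184.9   39.5] gap 0.9 top [ 428.7 -184.8   38.6   39.    34. ] side [ 424.3 -162.1   36.4   82.8   10.2] sidec [ 427.8 -184.3   40. ]
lc [127.2 258.9] [275.8 333.8] tri [437.4 334.8  36.5] gap 0.4 top [4.375e+02 3.340e+02 5.260e+01 5.350e+01 3.000e-01] side [437.  335.7  52.9  52.9   0. ] sidec [436.8 336.4  40. ]
sc time passes only in moves, steps and waits
rs [253.8 260.1] [315.6 213.5] tri [442.9 -21.1   1.5] gap 0.4 top [443.  -21.1  77.6  78.3  12.1] side [442.4 -16.1  79.9  84.1  19.9] sidec [442.  -14.8   8. ]
ss [317.1 209. ] [279.4 158.9] tri [ 595.2 -203.5    1.3] gap 0.6 top [ 594.  -202.5   78.8   78.1   -2.4] side [ 593.2 -196.2   85.1   80.5   -2.6] sidec [ 593.3 -195.3    8. ]
```

```bash
python3 -m jog '[[[0.285,-0.292,0,0,0,-73.6,0],[0.285,-0.292,0,0,0,-73.6,0],[0.285,-0.292,0,0,0,-73.6,0],[0.285,-0.292,0,0,0,-73.6,0],[0.285,-0.292,0,0,0,-73.6,0],[0.285,-0.292,0,0,0,-73.6,0],[0.285,-0.292,0,0,0,-73.6,0],[0.285,-0.292,0,0,0,-73.6,0],[0.285,-0.292,0,0,0,-73.6,0],[0.285,-0.292,0,0,0,-73.6,0]]]'; python3 -m jog '[[[0,0,-0.03,0,0,-2,0],[0,0,-0.05,0,0,-2,0],[0,0,-0.08,0,0,-2,0],[0,0,-0.08,0,0,-2,0]]]'
python3 - <<'E'
from meas import *
import traceback
o=bot.get_obs();print(o["eef_pos"],o["tool_rot"])
t=cv2.imread("pics/top0.png");s=cv2.imread("pics/side0.png")
cv2.imwrite("pics/side1.png",bot.camera("side"))
try:
    for n,im,c in(("top",t,T["sc"]),("side",s,S["sc"])):
        q=blob(im,c,"win",12); print(n,centre(q),rect(n,q,.04))
    q=blob(s,(232,262),"tin",20)
    print(centre(q,True), plane("side",*centre(q,True),.04), tri((177.2,209.3),centre(q,True)))
except Exception: traceback.print_exc()
E
```

```text
clock: 0.93
eef_pos: [0.4278, 0.1851, 0.211]
tool_rot: [0.698, 0.716, -0.0, 0.0]
ft_force: [0.1, -0.1, -0.8]
grip_width: 0.0854
clock: 1.27
eef_pos: [0.4223, 0.1852, 0.1259]
tool_rot: [0.708, 0.706, -0.005, -0.002]
ft_force: [-1.2, -0.1, 0.7]
grip_width: 0.0855
[0.42234821 0.18523013 0.12593465] [ 0.70782003  0.70637053 -0.00521769 -0.00206148]
top [368.37466431 267.34216309] [ 425.8 -342.5   35.1   35.3   11.3]
side [346.5   134.625] [ 425.5 -341.5   34.4   41.    11.8]
[237.23762512 245.20420837] [0.57930597 0.17007706 0.04      ] (array([0.57251363, 0.19342773, 0.07158364]), np.float64(0.00694206360968397))
```

View pics/side1.png

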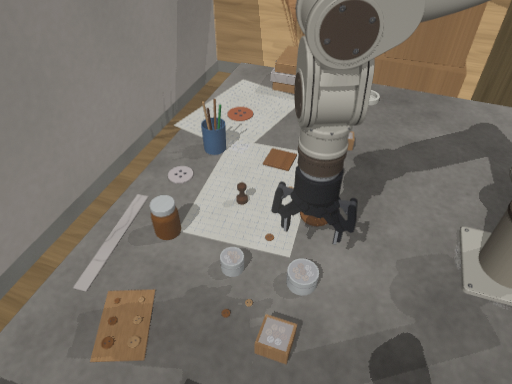

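```bash
python3 -m jog '[[[0,0,-0.03,0,0,0,0],[0,0,-0.06,0,0,0,0],[0,0,-0.085,0,0,0,0],[0,0,-0.10,0,0,0,0],[0,0,-0.108,0,0,0,0],[0,0,-0.11,0,0,0,0],[0,0,-0.11,0,0,0,0],[0,0,-0.11,0,0,0,0]]]'; python3 -m jog '[[[0,0,0,0,0,0,255],[0,0,0,0,0,0,255],[0,0,0,0,0,0,255],[0,0,0,0,0,0,255],[0,0,0,0,0,0,255],[0,0,0,0,0,0,255],[0,0,0,0,0,0,255],[0,0,0,0,0,0,255],[0,0,0,0,0,0,255]]]'
```

```text
clock: 1.98
eef_pos: [0.4278, 0.1883, 0.0228]
tool_rot: [0.707, 0.707, 0.001, 0.001]
ft_force: [-0.2, 0.5, -0.1]
grip_width: 0.0853
clock: 2.73
eef_pos: [0.4264, 0.1876, 0.0213]
tool_rot: [0.707, 0.707, -0.0, -0.0]
ft_force: [0.5, -0.3, -0.3]
grip_width: 0.0
```

```bash
python3 - <<'E'
from meas import *
a=bot.camera("side");b=bot.camera("top")
print(bot.get_obs())
cv2.imwrite("pics/c1.png",np.hstack([cv2.resize(a[150:350,200:400],(400,400)),cv2.resize(b[180:300,110:230],(400,400))]))
E
```

```text
{'clock': 2.8333, 'joint_pos': array([ 4.14378913e-01,  3.53666233e-01, -3.83969097e-01,  8.33283308e-01,
        1.80000616e-05,  1.98607941e+00]), 'joint_vel': array([ 0.00088509, -0.00108821, -0.00052459,  0.00176244,  0.00026118,
       -0.00018031]), 'tau': array([-2.14749314e-03, -3.68662763e+01,  1.94905740e+01,  2.76735846e-03,
       -6.21733670e-05,  1.19040871e-05]), 'eef_pos': array([0.42640968, 0.1875615 , 0.02125771]), 'tool_rot': array([ 7.07426379e-01,  7.06787037e-01, -5.37453104e-05, -3.05363225e-05]), 'ft_force': array([-0.45692677, -1.51261231, -0.39653096]), 'ft_torque': array([-0.01386784,  0.02945947,  0.00426455]), 'grip_width': -7.067852292738885e-05}
```

View pics/c1.png

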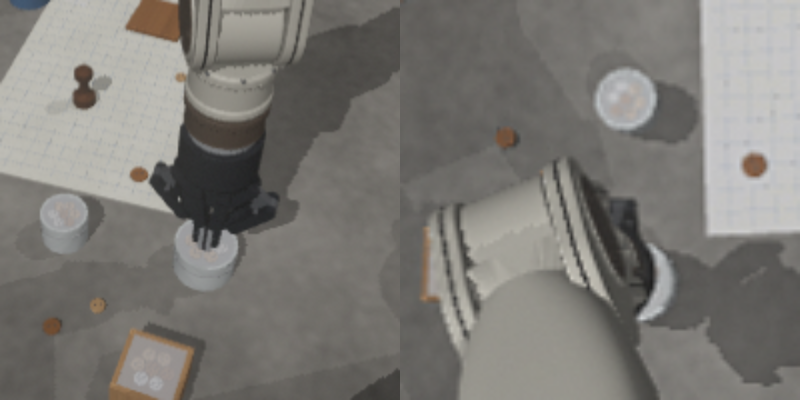

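```bash
python3 -m jog '[[[0,0,0.03,0,0,0,255],[0,0,0.06,0,0,0,255],[0,0,0.08,0,0,0,255],[0,0,0.08,0,0,0,255],[0,0,0.08,0,0,0,255]]]'; python3 - <<'E'
from meas import *
a=bot.camera("side")
p=bot.get_obs()["eef_pos"];R=cv2.resize(a[150:350,200:400],(600,600),interpolation=cv2.INTER_CUBIC)
for dz,c in((-.008,(0,0,255)),(0,(0,255,0)),(.065,(255,0,0))):
    q=proj("side",p+[0,0,dz])[0];print(dz,q)
    cv2.circle(R,tuple(np.int32((q-[200,150])*3+1)),3,c,-1)
cv2.imwrite("pics/c2.png",R)
E
```

```text
clock: 3.25
eef_pos: [0.4276, 0.1881, 0.1025]
tool_rot: [0.707, 0.707, 0.002, 0.001]
ft_force: [0.5, 0.8, -1.0]
grip_width: 0.0003
-0.008 [304.62298955 255.57783643]
0 [304.99666617 253.09537547]
0.065 [308.24133013 231.46671663]
```

View pics/c2.png

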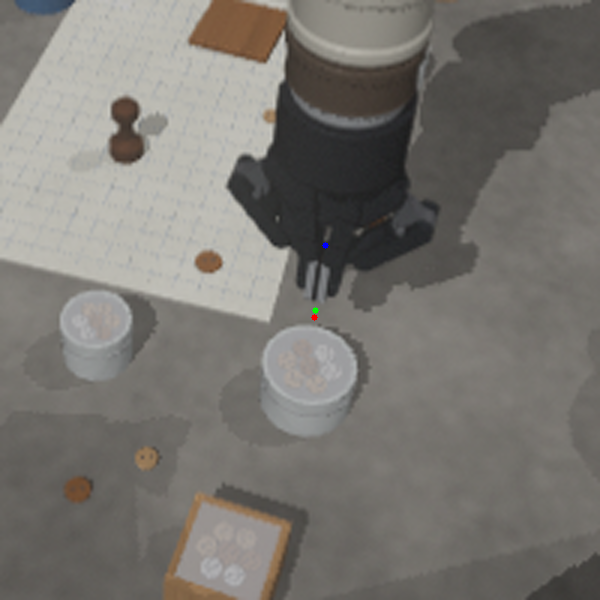

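```bash
python3 -m jog '[[[0,0,0,0,0,0,0],[0,0,0,0,0,0,0],[0,0,0,0,0,0,0],[0,0,0,0,0,0,0],[0,0,0,0,0,0,0],[0,0,-0.03,0,0,0,0],[0,0,-0.06,0,0,0,0],[0,0,-0.08,0,0,0,0],[0,0,-0.09,0,0,0,0],[0,0,-0.09,0,0,0,0]]]'; python3 -m jog '[[[0,0,-0.008,0,0,0,0],[0,0,-0.015,0,0,0,0],[0,0,-0.015,0,0,0,0],[0,0,-0.015,0,0,0,0]]]'; python3 - <<'E'
from meas import *
a=bot.camera("side")
cv2.imwrite("pics/c3.png",cv2.resize(a[200:320,230:380],(600,480),interpolation=cv2.INTER_CUBIC))
E
```

```text
clock: 4.13
eef_pos: [0.424, 0.1865, 0.0086]
tool_rot: [0.707, 0.707, -0.003, -0.001]
ft_force: [-0.9, -1.0, 0.5]
grip_width: 0.0854
clock: 4.47
eef_pos: [0.4265, 0.1876, -0.0036]
tool_rot: [0.707, 0.707, 0.0, 0.0]
ft_force: [0.3, 0.1, 0.8]
grip_width: 0.0851
```

View pics/c3.png

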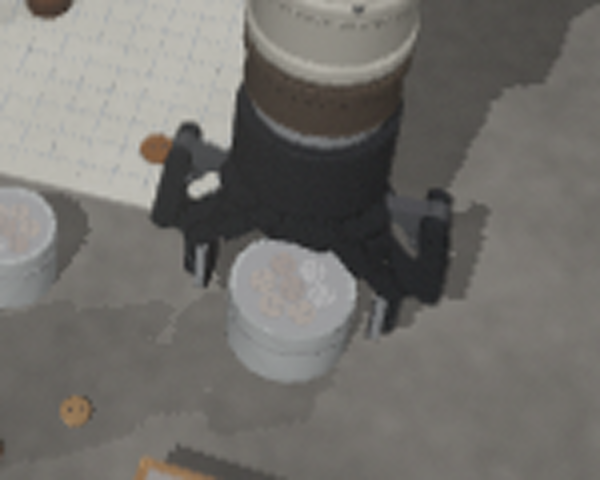

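```bash
python3 -m jog '[[[0,0,-0.006,0,0,0,0],[0,0,-0.01,0,0,0,0],[0,0,-0.01,0,0,0,0],[0,0,-0.01,0,0,0,255],[0,0,-0.01,0,0,0,255],[0,0,-0.01,0,0,0,255],[0,0,-0.01,0,0,0,255],[0,0,-0.01,0,0,0,255],[0,0,-0.01,0,0,0,255]]]'; python3 - <<'E'
from meas import *
a=bot.camera("side");print(bot.get_obs()["ft_force"])
cv2.imwrite("pics/c4.png",cv2.resize(a[200:320,230:380],(600,480),interpolation=cv2.INTER_CUBIC))
E
```

```text
clock: 5.27
eef_pos: [0.4268, 0.1877, -0.0132]
tool_rot: [0.707, 0.707, 0.0, 0.0]
ft_force: [-1.4, 0.6, 5.3]
grip_width: 0.0644
[-0.90813483 -0.29217337  5.98505304]
```

View pics/c4.png

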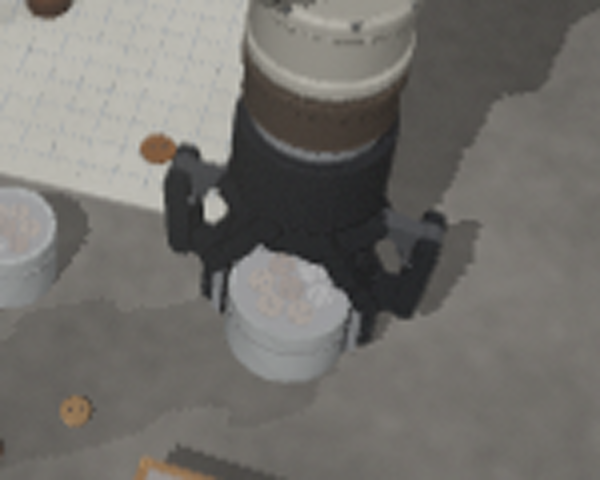

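```bash
python3 - <<'E'
from h import *
for y in(.199,.187,.175,.165):
  for z in(.01,.02,.03):
    print(y,z,[((proj("side",[.4268+s*.034,y,z])[0]-[230,200])*4).round().tolist() for s in(1,-1)])
E
```

```text
0.199 0.01 [[216.0, 316.0], [341.0, 354.0]]
0.199 0.02 [[217.0, 305.0], [343.0, 343.0]]
0.199 0.03 [[218.0, 294.0], [345.0, 332.0]]
0.187 0.01 [[223.0, 298.0], [346.0, 335.0]]
0.187 0.02 [[224.0, 287.0], [348.0, 324.0]]
0.187 0.03 [[225.0, 277.0], [350.0, 314.0]]
0.175 0.01 [[229.0, 281.0], [351.0, 317.0]]
0.175 0.02 [[230.0, 270.0], [353.0, 306.0]]
0.175 0.03 [[231.0, 259.0], [355.0, 295.0]]
0.165 0.01 [[234.0, 266.0], [355.0, 302.0]]
0.165 0.02 [[235.0, 256.0], [357.0, 291.0]]
0.165 0.03 [[236.0, 245.0], [360.0, 280.0]]
```

```bash
python3 -m jog '[[[0,0,0.005,0,0,0,255],[0,0,0.015,0,0,0,255],[0,0,0.03,0,0,0,255],[0,0,0.045,0,0,0,255],[0,0,0.055,0,0,0,255],[0,0,0.06,0,0,0,255],[0,0,0.06,0,0,0,255],[0,0,0.06,0,0,0,255]]]'; python3 -m jog '[[[0.0005,-0.007,0,0,0,0,255],[0.0015,-0.02,0,0,0,0,255],[0.003,-0.04,0,0,0,0,255],[0.005,-0.063,0,0,0,0,255],[0.007,-0.088,0,0,0,0,255],[0.009,-0.113,0,0,0,0,255],[0.011,-0.138,0,0,0,0,255],[0.013,-0.163,0,0,0,0,255],[0.0145,-0.183,0,0,0,0,255],[0.0155,-0.196,0,0,0,0,255]]]';  python3 -m jog '[[[0.0005,-0.007,0,0,0,0,255],[0.001,-0.0105,0,0,0,0,255],[0.001,-0.0115,0,0,0,0,255],[0.001,-0.0115,0,0,0,0,255],[0.001,-0.0115,-0.01,0,0,0,255],[0.001,-0.0115,-0.025,0,0,0,255],[0.001,-0.0115,-0.035,0,0,0,255],[0.001,-0.0115,-0.04,0,0,0,255],[0.001,-0.0115,-0.04,0,0,0,255],[0.001,-0.0115,-0.04,0,0,0,255]]]'
python3 - <<'E'
from meas import *
a=bot.camera("side");print(bot.get_obs()["ft_force"])
b=bot.camera("top")
cv2.imwrite("pics/c5.png",np.hstack([cv2.resize(a[150:270,240:390],(400,320)),cv2.resize(b[200:320,180:330],(400,320))]))
E
```

```text
clock: 5.98
eef_pos: [0.4263, 0.1875, 0.0461]
tool_rot: [0.707, 0.707, -0.0, -0.0]
ft_force: [0.5, -0.4, -0.9]
grip_width: 0.0646
clock: 6.82
eef_pos: [0.4409, -0.0108, 0.0454]
tool_rot: [0.708, 0.706, -0.001, -0.0]
ft_force: [0.5, -1.2, -0.6]
grip_width: 0.0645
clock: 7.65
eef_pos: [0.4428, -0.0194, 0.0063]
tool_rot: [0.707, 0.707, -0.0, -0.0]
ft_force: [-0.3, -0.2, -0.7]
grip_width: 0.0648
[-0.61540509 -0.34853296 -0.99114689]
```

View pics/c5.png

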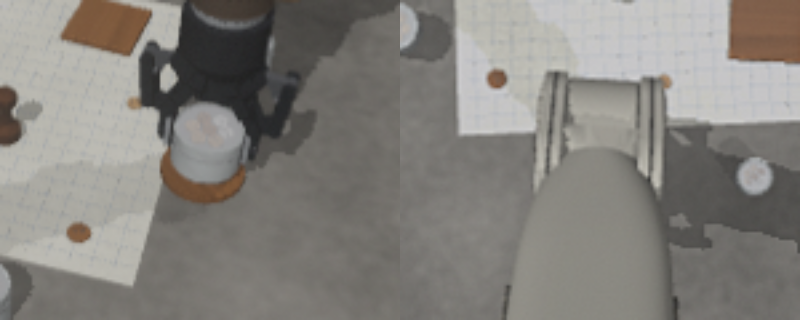

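```bash
python3 -m jog '[[[0,0,-0.003,0,0,0,255],[0,0,-0.006,0,0,0,255],[0,0,-0.009,0,0,0,255],[0,0,-0.0105,0,0,0,255],[0,0,-0.0115,0,0,0,255],[0,0,-0.0115,0,0,0,255],[0,0,-0.0115,0,0,0,255],[0,0,-0.0115,0,0,0,255]]]'
```

```text
clock: 8.42
eef_pos: [0.443, -0.02, -0.0052]
tool_rot: [0.707, 0.707, -0.0, 0.0]
ft_force: [-0.1, 0.8, -0.1]
grip_width: 0.0648
```

```bash
python3 -m jog '[[[0,0,0,0,0,0,0],[0,0,0,0,0,0,0],[0,0,0,0,0,0,0],[0,0,0,0,0,0,0],[0,0,0,0,0,0,0],[0,0,0.02,0,0,0,0],[0,0,0.05,0,0,0,0],[0,0,0.08,0,0,0,0],[0,0,0.11,0,0,0,0],[0,0,0.11,0,0,0,0]]]'; python3 -m jog '[[[0.137,0.218,0,0,0,0,0],[0.137,0.218,0,0,0,0,0],[0.137,0.218,0,0,0,0,0],[0.137,0.218,0,0,0,0,0],[0.137,0.218,0,0,0,0,0],[0.137,0.218,0,0,0,0,0],[0.137,0.218,0,0,0,0,0],[0.137,0.218,0,0,0,0,0],[0.137,0.218,0,0,0,0,0]]]'
python3 - <<'E'
from meas import *
a=bot.camera("side");b=bot.camera("top")
cv2.imwrite("pics/top2.png",b);cv2.imwrite("pics/side2.png",a)
cv2.imwrite("pics/c6.png",np.hstack([cv2.resize(a[170:250,270:370],(400,320),interpolation=3),cv2.resize(b[220:300,205:305],(400,320),interpolation=3)]))
q=blob(b,(254,260),"tin");print("tin",rect("top",q,.048),len(q))
cc=cv2.minEnclosingCircle(onp("top",q,.048)*1000);print(cc)
q=blob(a,(316,205),"tin");c=centre(q,True);print("side",c,plane("side",*c,.048)*1e3)
q=blob(cv2.imread("pics/top0.png"),(254,260),"brown");print("stand",cv2.minEnclosingCircle(onp("top",q,.008)*1000))
q=blob(cv2.imread("pics/side0.png"),(316,213),"brown");c=centre(q,True);print("stand side",c,plane("side",*c,.008)*1e3)
E
```

```text
clock: 9.25
eef_pos: [0.4473, -0.0201, 0.1104]
tool_rot: [0.707, 0.707, 0.004, 0.004]
ft_force: [0.9, -0.0, 0.2]
grip_width: 0.0854
clock: 10.0
eef_pos: [0.579, 0.1978, 0.1036]
tool_rot: [0.707, 0.707, -0.001, -0.0]
ft_force: [-0.7, 0.1, -0.1]
grip_width: 0.0853
tin [458.8 -19.6 100.5 133.5   1. ] 715
((480.9388427734375, -19.248565673828125), 72.43988800048828)
side [304.63800049 186.21029663] [485.96974619 -60.65588659  48.        ]
stand ((443.6431884765625, -21.156734466552734), 39.9068603515625)
stand side [315.73388672 213.42440796] [441.76795554 -15.14421143   8.        ]
```

View pics/c6.png

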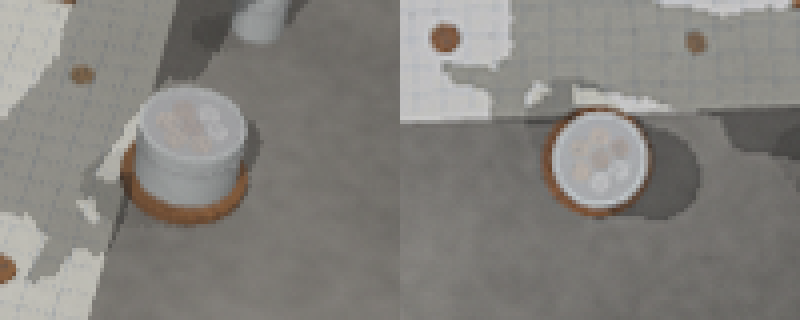

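```bash
cat >> meas.py <<'E'
def hough(im,P,r):
    """tin top circle near world point P, in top view -> world xy mm"""
    u,v=proj("top",P)[0];u,v=int(round(u)),int(round(v));z=P[2]
    g=cv2.cvtColor(im[v-26:v+26,u-26:u+26],cv2.COLOR_BGR2GRAY)
    g=cv2.resize(g,None,fx=8,fy=8,interpolation=cv2.INTER_CUBIC)
    R=r*480.2/(1.375-z)*8
    c=cv2.HoughCircles(cv2.GaussianBlur(g,(9,9),0),cv2.HOUGH_GRADIENT_ALT,1,40,param1=120,param2=.3,minRadius=int(R*.9),maxRadius=int(R*1.1))
    if c is None: return None
    c=c.reshape(-1,c.shape[-1])[0]
    q=(c[:2]+.5)/8-.5+[u-26,v-26]
    return (plane("top",*q,z)*1e3).round(1)[:2],(c[2]/R*r*1e3).round(1),q.round(2)
E
python3 - <<'E'
from meas import *
a=cv2.imread("pics/top0.png");b=cv2.imread("pics/top2.png")
print("lt0",hough(a,[.426,.186,.04],.033));print("mt0",hough(a,[.58,.199,.04],.026));print("st0",hough(a,[.428,-.185,.04],.019))
print("stand",hough(a,[.443,-.02,.008],.04));print("lt placed",hough(b,[.443,-.02,.048],.033))
E
```

```text
lt0 (array([425. , 185.7]), np.float32(32.9), array([179.69, 264.56]))
mt0 None
st0 (array([ 428.5, -186.2]), np.float32(19.1), array([312.94, 265.69]))
stand None
lt placed (array([442.1, -20.4]), np.float32(34.1), array([253.69, 259.69]))
```

```bash
python3 -m jog '[[[0.0005,0.0015,-0.03,0,0,0,0],[0.0005,0.0015,-0.06,0,0,0,0],[0.0005,0.0015,-0.085,0,0,0,0],[0.0005,0.0015,-0.10,0,0,0,0],[0.0005,0.0015,-0.11,0,0,0,0],[0.0005,0.0015,-0.117,0,0,0,0],[0.0005,0.0015,-0.117,0,0,0,0],[0.0005,0.0015,-0.117,0,0,0,0],[0.0005,0.0015,-0.117,0,0,0,0]]]'; python3 -m jog '[[[0,0,0,0,0,0,255],[0,0,0,0,0,0,255],[0,0,0,0,0,0,255],[0,0,0,0,0,0,255],[0,0,0,0,0,0,255],[0,0,0,0,0,0,255],[0,0,0,0,0,0,255],[0,0,0,0,0,0,255],[0,0,0,0,0,0,255]]]'
```

```text
clock: 10.85
eef_pos: [0.5816, 0.1997, -0.0106]
tool_rot: [0.708, 0.707, 0.001, 0.001]
ft_force: [-0.5, -0.6, 0.9]
grip_width: 0.0855
clock: 11.6
eef_pos: [0.5814, 0.2, -0.011]
tool_rot: [0.707, 0.707, 0.001, 0.0]
ft_force: [-0.7, -0.5, 5.1]
grip_width: 0.0508
```

```bash
python3 -m jog '[[[0,0,0.005,0,0,0,255],[0,0,0.015,0,0,0,255],[0,0,0.03,0,0,0,255],[0,0,0.05,0,0,0,255],[0,0,0.07,0,0,0,255],[0,0,0.09,0,0,0,255],[0,0,0.105,0,0,0,255],[0,0,0.11,0,0,0,255],[0,0,0.11,0,0,0,255]]]'; python3 -m jog '[[[-0.0044,-0.007,0,0,0,0,255],[-0.0132,-0.021,0,0,0,0,255],[-0.0264,-0.042,0,0,0,0,255],[-0.0415,-0.066,0,0,0,0,255],[-0.0566,-0.09,0,0,0,0,255],[-0.0717,-0.114,0,0,0,0,255],[-0.0868,-0.138,0,0,0,0,255],[-0.1019,-0.162,0,0,0,0,255],[-0.1157,-0.184,0,0,0,0,255],[-0.127,-0.202,0,0,0,0,255]]]';  python3 -m jog '[[[-0.007,-0.011,0,0,0,0,255],[-0.0104,-0.0165,0,0,0,0,255],[-0.0114,-0.018,0,0,0,0,255],[-0.0114,-0.018,0,0,0,0,255],[-0.0114,-0.018,-0.01,0,0,0,255],[-0.0114,-0.018,-0.025,0,0,0,255],[-0.0114,-0.018,-0.04,0,0,0,255],[-0.0114,-0.018,-0.05,0,0,0,255],[-0.0114,-0.018,-0.055,0,0,0,255],[-0.0114,-0.018,-0.055,0,0,0,255]]]'; python3 -m jog '[[[0,0,0,0,0,0,255],[0,0,0,0,0,0,255]]]'
```

```text
clock: 12.35
eef_pos: [0.5815, 0.1999, 0.0998]
tool_rot: [0.707, 0.707, 0.002, 0.001]
ft_force: [0.6, 1.0, -1.4]
grip_width: 0.0507
clock: 13.18
eef_pos: [0.45, -0.0041, 0.0961]
tool_rot: [0.708, 0.706, -0.002, -0.001]
ft_force: [0.4, -0.8, -0.8]
grip_width: 0.051
clock: 14.02
eef_pos: [0.4416, -0.0196, 0.0416]
tool_rot: [0.707, 0.707, -0.001, -0.001]
ft_force: [-1.1, -0.1, 0.7]
grip_width: 0.0503
clock: 14.18
eef_pos: [0.4429, -0.0201, 0.0434]
tool_rot: [0.707, 0.707, 0.0, 0.0]
ft_force: [-0.1, 0.5, 0.2]
grip_width: 0.0505
```

```bash
python3 -m jog '[[[0,0,-0.002,0,0,0,255],[0,0,-0.004,0,0,0,255],[0,0,-0.0055,0,0,0,255],[0,0,-0.0065,0,0,0,255],[0,0,-0.0065,0,0,0,255],[0,0,-0.0065,0,0,0,255]]]'; python3 -m jog '[[[0,0,0,0,0,0,0],[0,0,0,0,0,0,0],[0,0,0,0,0,0,0],[0,0,0,0,0,0,0],[0,0,0,0,0,0,0],[0,0,0.02,0,0,0,0],[0,0,0.05,0,0,0,0],[0,0,0.08,0,0,0,0],[0,0,0.08,0,0,0,0]]]';python3 -m jog '[[[-0.0145,-0.1655,0,0,0,0,0],[-0.0145,-0.1655,0,0,0,0,0],[-0.0145,-0.1655,0,0,0,0,0],[-0.0145,-0.1655,0,0,0,0,0],[-0.0145,-0.1655,0,0,0,0,0],[-0.0145,-0.1655,0,0,0,0,0],[-0.0145,-0.1655,0,0,0,0,0]]]'
python3 - <<'E'
from meas import *
a=bot.camera("side");b=bot.camera("top")
cv2.imwrite("pics/top3.png",b);cv2.imwrite("pics/side3.png",a)
cv2.imwrite("pics/c7.png",np.hstack([cv2.resize(a[150:250,270:370],(400,400),interpolation=3),cv2.resize(b[210:310,205:305],(400,400),interpolation=3)]))
print(hough(b,[.443,-.02,.088],.026),hough(b,[.443,-.02,.048],.033))
E
```

```text
clock: 14.68
eef_pos: [0.4422, -0.0204, 0.0369]
tool_rot: [0.707, 0.707, 0.0, 0.0]
ft_force: [-2.4, 0.3, 5.8]
grip_width: 0.0503
clock: 15.43
eef_pos: [0.4461, -0.0206, 0.1215]
tool_rot: [0.707, 0.707, 0.003, 0.004]
ft_force: [1.5, 0.6, -1.1]
grip_width: 0.0855
clock: 16.02
eef_pos: [0.427, -0.1857, 0.1158]
tool_rot: [0.708, 0.706, 0.0, -0.001]
ft_force: [-0.4, -0.2, 0.4]
grip_width: 0.0853
None None
```

View pics/c7.png

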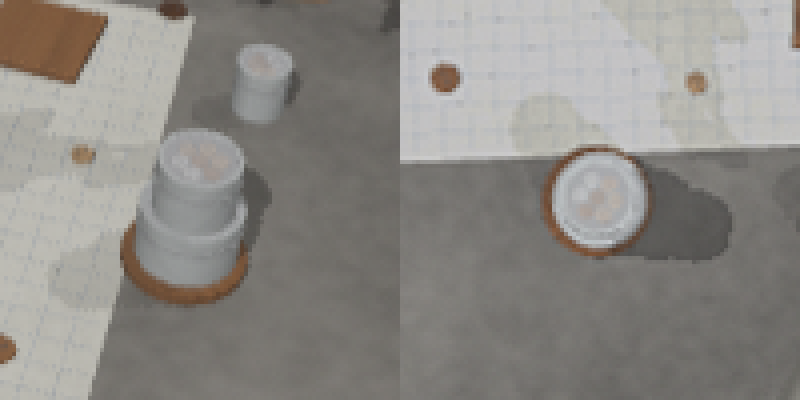

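```bash
python3 -m jog '[[[0,0,-0.03,0,0,0,0],[0,0,-0.06,0,0,0,0],[0,0,-0.09,0,0,0,0],[0,0,-0.11,0,0,0,0],[0,0,-0.12,0,0,0,0],[0,0,-0.1265,0,0,0,0],[0,0,-0.1265,0,0,0,0],[0,0,-0.1265,0,0,0,0]]]'; python3 -m jog '[[[0,0,0,0,0,0,255],[0,0,0,0,0,0,255],[0,0,0,0,0,0,255],[0,0,0,0,0,0,255],[0,0,0,0,0,0,255],[0,0,0,0,0,0,255],[0,0,0,0,0,0,255],[0,0,0,0,0,0,255],[0,0,0,0,0,0,255],[0,0,0,0,0,0,255]]]'
```

```text
clock: 16.78
eef_pos: [0.428, -0.1851, -0.0099]
tool_rot: [0.707, 0.707, 0.0, 0.0]
ft_force: [-0.1, 1.1, 0.7]
grip_width: 0.0852
clock: 17.62
eef_pos: [0.4283, -0.1863, -0.0092]
tool_rot: [0.708, 0.707, 0.0, 0.001]
ft_force: [-1.2, 2.1, 5.4]
grip_width: 0.0368
```

```bash
python3 -m jog '[[[0,0,0.005,0,0,0,255],[0,0,0.015,0,0,0,255],[0,0,0.035,0,0,0,255],[0,0,0.06,0,0,0,255],[0,0,0.085,0,0,0,255],[0,0,0.11,0,0,0,255],[0,0,0.13,0,0,0,255],[0,0,0.142,0,0,0,255],[0,0,0.145,0,0,0,255],[0,0,0.145,0,0,0,255]]]'; python3 -m jog '[[[0.0005,0.006,0,0,0,0,255],[0.0015,0.018,0,0,0,0,255],[0.003,0.036,0,0,0,0,255],[0.005,0.058,0,0,0,0,255],[0.007,0.081,0,0,0,0,255],[0.009,0.104,0,0,0,0,255],[0.011,0.127,0,0,0,0,255],[0.013,0.146,0,0,0,0,255],[0.014,0.159,0,0,0,0,255],[0.0145,0.1655,0,0,0,0,255]]]';  python3 -m jog '[[[0,0,0,0,0,0,255],[0,0,0,0,0,0,255],[0,0,-0.01,0,0,0,255],[0,0,-0.025,0,0,0,255],[0,0,-0.04,0,0,0,255],[0,0,-0.05,0,0,0,255],[0,0,-0.052,0,0,0,255],[0,0,-0.052,0,0,0,255],[0,0,-0.052,0,0,0,255],[0,0,-0.052,0,0,0,255]]]'
```

```text
clock: 18.45
eef_pos: [0.4281, -0.1863, 0.1358]
tool_rot: [0.708, 0.707, 0.0, 0.001]
ft_force: [-0.8, 0.2, -0.1]
grip_width: 0.0364
clock: 19.28
eef_pos: [0.4408, -0.0179, 0.1336]
tool_rot: [0.706, 0.708, -0.001, -0.001]
ft_force: [0.7, -0.5, 0.5]
grip_width: 0.0364
clock: 20.12
eef_pos: [0.4427, -0.0208, 0.0835]
tool_rot: [0.708, 0.707, 0.0, 0.001]
ft_force: [-0.3, 0.7, -0.5]
grip_width: 0.0365
```

```bash
python3 -m jog '[[[0,0,-0.002,0,0,0,255],[0,0,-0.004,0,0,0,255],[0,0,-0.005,0,0,0,255],[0,0,-0.0055,0,0,0,255],[0,0,-0.0055,0,0,0,255],[0,0,-0.0055,0,0,0,255]]]'; python3 -m jog '[[[0,0,0,0,0,0,0],[0,0,0,0,0,0,0],[0,0,0,0,0,0,0],[0,0,0,0,0,0,0],[0,0,0,0,0,0,0],[0,0,0.02,0,0,0,0],[0,0,0.05,0,0,0,0],[0,0,0.08,0,0,0,0],[0,0,0.08,0,0,0,0],[0,0,0.08,0,0,0,0]]]';python3 -m jog '[[[-0.0055,0.355,0,0,0,0,0],[-0.0055,0.355,0,0,0,0,0],[-0.0055,0.355,0,0,0,0,0],[-0.0055,0.355,0,0,0,0,0],[-0.0055,0.355,0,0,0,0,0],[-0.0055,0.355,0,0,0,0,0],[-0.0055,0.355,0,0,0,0,0],[-0.0055,0.355,0,0,0,0,0],[-0.0055,0.355,0,0,0,0,0],[-0.0055,0.355,0,0,0,0,0]]]'
python3 - <<'E'
from meas import *
a=bot.camera("side");b=bot.camera("top")
cv2.imwrite("pics/top4.png",b);cv2.imwrite("pics/side4.png",a)
cv2.imwrite("pics/c8.png",np.hstack([cv2.resize(a[150:250,270:370],(400,400),interpolation=3),cv2.resize(b[210:310,205:305],(400,400),interpolation=3)]))
for z,r in((.128,.019),(.088,.026),(.048,.033)):
  print(hough(b,[.443,-.02,z],r), (proj("top",[.4427,-.0205,z])[0]-[205,210])*4+[400,0])
print(proj("side",[[.4427,-.0205,z] for z in(.128,.088,.048)])*4-[1080,600])
E
```

```text
clock: 20.62
eef_pos: [0.4426, -0.0205, 0.0787]
tool_rot: [0.707, 0.707, 0.001, 0.001]
ft_force: [-3.0, -0.1, 9.0]
grip_width: 0.0363
clock: 21.45
eef_pos: [0.4437, -0.0205, 0.1589]
tool_rot: [0.707, 0.707, 0.002, 0.002]
ft_force: [-1.0, 0.2, -0.5]
grip_width: 0.0853
clock: 22.28
eef_pos: [0.4353, 0.3388, 0.155]
tool_rot: [0.705, 0.709, -0.001, -0.001]
ft_force: [-0.6, 0.7, -0.3]
grip_width: 0.0854
None [595.5306291  192.42522418]
(array([446. , -15.8]), np.float32(25.5), array([252.06, 257.56])) [595.19071267 195.27448732]
None [594.87096533 197.95462767]
[[206.4108535  104.08118077]
 [198.31757783 154.78198393]
 [190.67016535 202.5225334 ]]
```

View pics/c8.png

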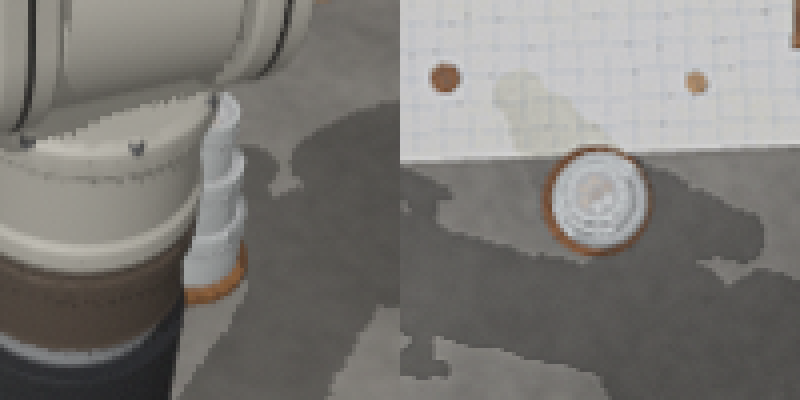

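```bash
python3 -m jog '[[[0,0.0003,-0.035,0,0,0,0],[0,0.0003,-0.07,0,0,0,0],[0,0.0003,-0.105,0,0,0,0],[0,0.0003,-0.135,0,0,0,0],[0,0.0003,-0.155,0,0,0,0],[0,0.0003,-0.165,0,0,0,0],[0,0.0003,-0.171,0,0,0,0],[0,0.0003,-0.171,0,0,0,0],[0,0.0003,-0.171,0,0,0,0]]]'; python3 -m jog '[[[0,0,0,0,0,0,255],[0,0,0,0,0,0,255],[0,0,0,0,0,0,255],[0,0,0,0,0,0,255],[0,0,0,0,0,0,255],[0,0,0,0,0,0,255],[0,0,0,0,0,0,255],[0,0,0,0,0,0,255],[0,0,0,0,0,0,255]]]'
```

```text
clock: 23.13
eef_pos: [0.4374, 0.3348, -0.0128]
tool_rot: [0.708, 0.706, 0.001, 0.0]
ft_force: [0.2, -0.2, 0.5]
grip_width: 0.0855
clock: 23.88
eef_pos: [0.4379, 0.3359, -0.0118]
tool_rot: [0.707, 0.707, 0.002, 0.0]
ft_force: [0.4, -0.0, 6.7]
grip_width: 0.0611
```

```bash
python3 -m jog '[[[0,0,0.005,0,0,0,255],[0,0,0.015,0,0,0,255],[0,0,0.035,0,0,0,255],[0,0,0.06,0,0,0,255],[0,0,0.085,0,0,0,255],[0,0,0.11,0,0,0,255],[0,0,0.135,0,0,0,255],[0,0,0.152,0,0,0,255],[0,0,0.16,0,0,0,255],[0,0,0.16,0,0,0,255]]]'; python3 -m jog '[[[0.002,-0.007,0,0,0,0,255],[0.006,-0.021,0,0,0,0,255],[0.0125,-0.043,0,0,0,0,255],[0.02,-0.07,0,0,0,0,255],[0.029,-0.1,0,0,0,0,255],[0.038,-0.13,0,0,0,-0.5,255],[0.047,-0.16,0,0,0,-1,255],[0.0555,-0.19,0,0,0,-1.5,255],[0.064,-0.22,0,0,0,-2,255],[0.073,-0.25,0,0,0,-2.5,255]]]'; python3 -m jog '[[[0.009,-0.03,0,0,0,0,255],[0.0175,-0.06,0,0,0,0,255],[0.0265,-0.09,0,0,0,0,255],[0.035,-0.12,0,0,0,0,255],[0.044,-0.15,0,0,0,0,255],[0.0525,-0.18,0,0,0,0,255],[0.0615,-0.21,0,0,0,0,255],[0.069,-0.235,0,0,0,0,255],[0.075,-0.257,0,0,0,0,255],[0.08,-0.273,0,0,0,0,255]]]';  python3 -m jog '[[[0.0027,-0.009,0,0,0,0,255],[0.0038,-0.013,0,0,0,0,255],[0.0038,-0.014,0,0,0,0,255],[0.0038,-0.014,-0.01,0,0,0,255],[0.0038,-0.014,-0.03,0,0,0,255],[0.0038,-0.014,-0.06,0,0,0,255],[0.0038,-0.014,-0.09,0,0,0,255],[0.0038,-0.014,-0.12,0,0,0,255],[0.0038,-0.014,-0.135,0,0,0,255],[0.0038,-0.014,-0.14,0,0,0,255]]]';python3 -m jog '[[[0,0,0,0,0,0,255],[0,0,0,0,0,0,255],[0,0,0,0,0,0,255]]]'
```

```text
clock: 24.72
eef_pos: [0.4377, 0.3358, 0.1491]
tool_rot: [0.707, 0.707, 0.002, 0.0]
ft_force: [-0.3, 0.8, -0.9]
grip_width: 0.0611
clock: 25.55
eef_pos: [0.508, 0.0826, 0.1442]
tool_rot: [0.723, 0.691, -0.002, -0.001]
ft_force: [0.6, -0.4, -0.6]
grip_width: 0.0613
clock: 26.38
eef_pos: [0.588, -0.1906, 0.1435]
tool_rot: [0.723, 0.69, -0.001, -0.002]
ft_force: [-0.6, -0.2, -1.4]
grip_width: 0.0611
clock: 27.22
eef_pos: [0.5897, -0.1994, 0.0018]
tool_rot: [0.722, 0.692, -0.002, -0.004]
ft_force: [-1.3, -0.7, -0.8]
grip_width: 0.0612
clock: 27.47
eef_pos: [0.5948, -0.2021, 0.0081]
tool_rot: [0.722, 0.691, 0.001, 0.001]
ft_force: [0.3, -0.5, -0.2]
grip_width: 0.0613
```

```bash
python3 -m jog '[[[0,0,-0.003,0,0,0,255],[0,0,-0.006,0,0,0,255],[0,0,-0.009,0,0,0,255],[0,0,-0.011,0,0,0,255],[0,0,-0.012,0,0,0,255],[0,0,-0.0125,0,0,0,255],[0,0,-0.0125,0,0,0,255],[0,0,-0.0125,0,0,0,255]]]'; python3 -m jog '[[[0,0,0,0,0,0,0],[0,0,0,0,0,0,0],[0,0,0,0,0,0,0],[0,0,0,0,0,0,0],[0,0,0,0,0,0,0],[0,0,0.02,0,0,0,0],[0,0,0.05,0,0,0,0],[0,0,0.08,0,0,0,0],[0,0,0.11,0,0,0,0],[0,0,0.11,0,0,0,0]]]';python3 -m jog '[[[-0.1688,-0.1402,0,0,0,14,0],[-0.1688,-0.1402,0,0,0,14,0],[-0.1688,-0.1402,0,0,0,14,0],[-0.1688,-0.1402,0,0,0,14,0],[-0.1688,-0.1402,0,0,0,14,0],[-0.1688,-0.1402,0,0,0,14,0],[-0.1688,-0.1402,0,0,0,14,0],[-0.1688,-0.1402,0,0,0,14,0]]]'
python3 - <<'E'
from meas import *
a=bot.camera("side");b=bot.camera("top")
cv2.imwrite("pics/top5.png",b);cv2.imwrite("pics/side5.png",a)
A=cv2.resize(a[110:250,240:380],(400,400),interpolation=3);B=cv2.resize(b[170:290,230:350],(400,400),interpolation=3)
cv2.imwrite("pics/c9.png",np.hstack([A,B]))
for n,im,c in(("top",b,proj("top",[.5945,-.202,.048])[0]),("side",a,proj("side",[.5945,-.202,.048])[0])):
    q=blob(im,np.int32(c.round()),"win",14); print(n,centre(q),rect(n,q,.048))
E
```

```text
clock: 28.13
eef_pos: [0.5936, -0.2023, -0.0038]
tool_rot: [0.723, 0.691, 0.0, 0.001]
ft_force: [-4.7, 0.5, 12.6]
grip_width: 0.0606
clock: 28.97
eef_pos: [0.5976, -0.2036, 0.111]
tool_rot: [0.723, 0.691, 0.003, 0.005]
ft_force: [1.0, -0.5, 1.3]
grip_width: 0.0853
clock: 29.63
eef_pos: [0.4244, -0.3427, 0.1038]
tool_rot: [0.634, 0.774, 0.0, 0.0]
ft_force: [0.4, 1.4, -0.2]
grip_width: 0.0852
top [318.5 206.5] [ 595.8 -201.4   79.3   79.7   -0. ]
side [278.04159546 147.0687561 ] [ 596.9 -193.9   75.2   82.5   18.7]
```

View pics/c9.png

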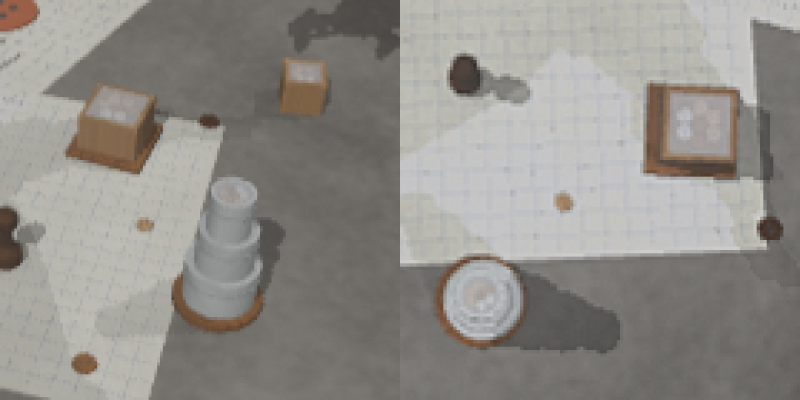

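```bash
python3 - <<'E'
from meas import *
b=cv2.imread("pics/top5.png");a=cv2.imread("pics/side5.png")
for n,im,c in(("top",b,proj("top",[.5945,-.202,.048])[0]),("side",a,proj("side",[.5945,-.202,.048])[0])):
  for r in(10,11):
    q=blob(im,np.int32(c.round()),"win",r); print(n,r,centre(q),rect(n,q,.048))
E
python3 -m jog '[[[0,0,-0.035,0,0,0,0],[0,0,-0.065,0,0,0,0],[0,0,-0.09,0,0,0,0],[0,0,-0.105,0,0,0,0],[0,0,-0.115,0,0,0,0],[0,0,-0.115,0,0,0,0],[0,0,-0.115,0,0,0,0]]]'; python3 -m jog '[[[0,0,0,0,0,0,255],[0,0,0,0,0,0,255],[0,0,0,0,0,0,255],[0,0,0,0,0,0,255],[0,0,0,0,0,0,255],[0,0,0,0,0,0,255],[0,0,0,0,0,0,255],[0,0,0,0,0,0,255],[0,0,0,0,0,0,255],[0,0,0,0,0,0,255]]]'
```

```text
top 10 [319.125 206.5  ] [ 5.949e+02 -2.030e+02  5.250e+01  5.750e+01 -5.000e-01]
top 11 [319.625 206.5  ] [ 5.955e+02 -2.045e+02  5.540e+01  6.300e+01 -5.000e-01]
side 10 [279.99389648 146.19511414] [ 593.8 -204.3   59.7   58.6   -1.8]
side 11 [279.60974121 146.11280823] [ 596.7 -204.4   59.7   64.7   -1.9]
clock: 30.32
eef_pos: [0.4254, -0.3416, -0.0113]
tool_rot: [0.632, 0.775, 0.0, -0.0]
ft_force: [0.6, 0.7, 0.8]
grip_width: 0.0853
clock: 31.15
eef_pos: [0.4255, -0.3432, -0.0098]
tool_rot: [0.633, 0.774, 0.0, 0.001]
ft_force: [-0.9, 0.6, 5.8]
grip_width: 0.043
```

```bash
python3 -m jog '[[[0,0,0.005,0,0,0,255],[0,0,0.015,0,0,0,255],[0,0,0.03,0,0,0,255],[0,0,0.05,0,0,0,255],[0,0,0.07,0,0,0,255],[0,0,0.09,0,0,0,255],[0,0,0.105,0,0,0,255],[0,0,0.11,0,0,0,255],[0,0,0.11,0,0,0,255]]]'; python3 -m jog '[[[0.0055,0.0045,0,0,0,-0.5,255],[0.016,0.0135,0,0,0,-1.5,255],[0.034,0.028,0,0,0,-3,255],[0.053,0.044,0,0,0,-5,255],[0.073,0.0605,0,0,0,-7,255],[0.094,0.078,0,0,0,-9,255],[0.1145,0.095,0,0,0,-11,255],[0.1335,0.111,0,0,0,-12.5,255],[0.1505,0.125,0,0,0,-13.5,255],[0.162,0.1345,0,0,0,-14,255]]]';  python3 -m jog '[[[0.0055,0.0047,0,0,0,0,255],[0.0068,0.0057,0,0,0,0,255],[0.0068,0.0057,0,0,0,0,255],[0.0068,0.0057,-0.01,0,0,0,255],[0.0068,0.0057,-0.025,0,0,0,255],[0.0068,0.0057,-0.04,0,0,0,255],[0.0068,0.0057,-0.05,0,0,0,255],[0.0068,0.0057,-0.055,0,0,0,255],[0.0068,0.0057,-0.055,0,0,0,255],[0.0068,0.0057,-0.055,0,0,0,255]]]';python3 -m jog '[[[0,0,0,0,0,0,255],[0,0,0,0,0,0,255],[0,0,0,0,0,0,255]]]'
```

```text
clock: 31.9
eef_pos: [0.4254, -0.3431, 0.1008]
tool_rot: [0.633, 0.774, 0.0, 0.002]
ft_force: [0.2, 0.1, -0.6]
grip_width: 0.0429
clock: 32.73
eef_pos: [0.5873, -0.2051, 0.0966]
tool_rot: [0.722, 0.692, -0.0, -0.002]
ft_force: [-0.1, 0.1, -0.4]
grip_width: 0.0433
clock: 33.57
eef_pos: [0.593, -0.2026, 0.0438]
tool_rot: [0.723, 0.691, -0.0, -0.0]
ft_force: [0.3, -0.2, 0.5]
grip_width: 0.0432
clock: 33.82
eef_pos: [0.594, -0.2024, 0.0448]
tool_rot: [0.723, 0.691, 0.0, 0.001]
ft_force: [0.6, 0.4, -0.1]
grip_width: 0.0435
```

Lower 7 mm, release, raise and retreat to the side for a clear view of both stacks.

```bash
python3 -m jog '[[[0,0,-0.002,0,0,0,255],[0,0,-0.004,0,0,0,255],[0,0,-0.006,0,0,0,255],[0,0,-0.007,0,0,0,255],[0,0,-0.007,0,0,0,255],[0,0,-0.007,0,0,0,255]]]'; python3 -m jog '[[[0,0,0,0,0,0,0],[0,0,0,0,0,0,0],[0,0,0,0,0,0,0],[0,0,0,0,0,0,0],[0,0,0,0,0,0,0],[0,0,0.02,0,0,0,0],[0,0,0.05,0,0,0,0],[0,0,0.08,0,0,0,0],[0,0,0.12,0,0,0,0],[0,0,0.12,0,0,0,0]]]';python3 -m jog '[[[-0.26,-0.2,0,0,0,0,0],[-0.26,-0.2,0,0,0,0,0],[-0.26,-0.2,0,0,0,0,0],[-0.26,-0.2,0,0,0,0,0],[-0.26,-0.2,0,0,0,0,0],[-0.26,-0.2,0,0,0,0,0],[-0.26,-0.2,0,0,0,0,0],[-0.26,-0.2,0,0,0,0,0],[-0.26,-0.2,0,0,0,0,0],[-0.26,-0.2,0,0,0,0,0]]]'
python3 - <<'E'
from meas import *
a=bot.camera("side");b=bot.camera("top")
cv2.imwrite("pics/top6.png",b);cv2.imwrite("pics/side6.png",a)
f=lambda im,u,v,r:cv2.resize(im[v-r:v+r,u-r:u+r],(400,300) if 0 else (300,300),interpolation=cv2.INTER_CUBIC)
cv2.imwrite("pics/c10.png",np.vstack([np.hstack([f(b,254,260,20),f(b,319,207,20)]),np.hstack([f(a,316,195,30),f(a,280,145,30)])]))
for n,x,y,zs,(u,v,r,ox,oy) in(("top",.4427,-.0205,(.008,.048,.088,.128),(254,260,20,0,0)),("top",.594,-.2025,(.008,.048,.088),(319,207,20,300,0))):
  for z in zs: print(n,z,((proj(n,[x,y,z])[0]-[u-r,v-r]+.5)*300/(2*r)+[ox,oy]).round(1))
E
```

```text
clock: 34.32
eef_pos: [0.5936, -0.2021, 0.0383]
tool_rot: [0.723, 0.691, 0.0, 0.001]
ft_force: [-1.9, 1.1, 8.0]
grip_width: 0.0434
clock: 35.15
eef_pos: [0.5978, -0.2037, 0.1658]
tool_rot: [0.723, 0.691, 0.003, 0.006]
ft_force: [1.2, -0.9, 2.0]
grip_width: 0.0855
clock: 35.98
eef_pos: [0.3317, -0.4034, 0.1568]
tool_rot: [0.724, 0.69, 0.0, 0.0]
ft_force: [0.6, 0.2, 0.1]
grip_width: 0.0854
top 0.008 [151.1 154.7]
top 0.048 [151.6 149.9]
top 0.088 [152.2 144.9]
top 0.128 [152.9 139.5]
top 0.008 [439.1 168.2]
top 0.048 [453.4 152.4]
top 0.088 [468.6 135.6]
```

View pics/c10.png

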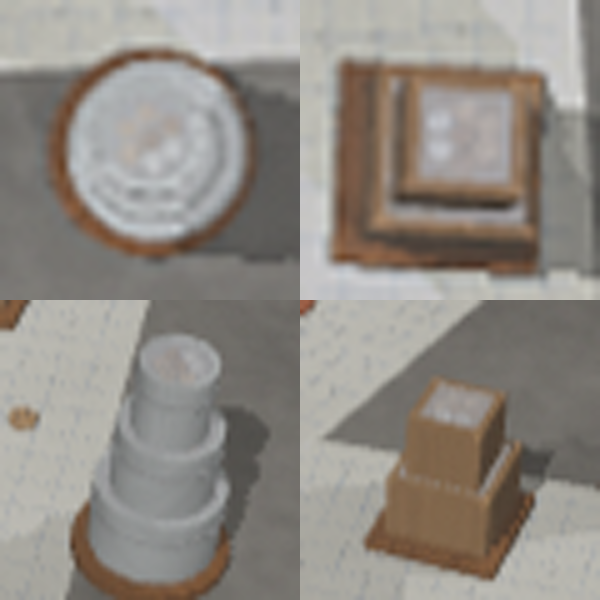

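```bash
python3 - <<'E'
from meas import *
b=cv2.imread("pics/top6.png");a=cv2.imread("pics/side6.png")
for n,im,c in(("top",b,(321,204)),("side",a,(280,136))):
  for r in(8,9,10):
    try: q=blob(im,c,"win",r); print("sc",n,r,centre(q),rect(n,q,.088))
    except Exception as e: print(n,r,"fail")
# rim extents along image rows/cols through each tin: bright peaks
g=cv2.cvtColor(b,cv2.COLOR_BGR2GRAY)
print(g[258:260,238:272].mean(0).astype(int).tolist())
h=cv2.cvtColor(b,cv2.COLOR_BGR2HSV)
# lc+sc top: box masks brown in top & row profile through box lower margin
for v in(206,207,214): print(v,"V",h[v,300:340,2].tolist(),"S",h[v,300:340,1].tolist())
print("stand/box truth cols at z: ",[[proj("top",[.594,y,z])[0].round(1).tolist() for y in(-.2025+w,-.2025-w)] for z,w in((.008,.04),(.048,.031),(.088,.022))])
q=blob(a,(315,178),"tin",10);print("st side",[ (proj("side",[.4427,-.0205,z])[0]).round(1).tolist() for z in(.048,.088,.128)])
ga=cv2.cvtColor(a,cv2.COLOR_BGR2GRAY)
for v in(174,188,204): print(v,ga[v,296:338].tolist())
E
```

```text
sc top 8 [321.25 203.5 ] [ 5.971e+02 -2.033e+02  3.950e+01  4.470e+01 -2.000e-01]
sc top 9 [320.5   202.875] [ 598.8 -201.8   46.    49.2    1.1]
sc top 10 [320.5   202.375] [ 600.2 -201.6   48.8   55.1    1. ]
sc side 8 [280.89208984 135.56721497] [ 592.4 -200.9   41.4   37.6   -1.2]
sc side 9 [281.26568604 135.64819336] [ 592.1 -200.5   40.6   37.5   -2.9]
sc side 10 [281.00961304 135.57691956] [ 593.4 -200.5   40.5   35.1   -2.3]
[117, 110, 99, 87, 91, 154, 184, 183, 173, 171, 175, 174, 175, 176, 168, 162, 160, 168, 184, 186, 175, 176, 190, 183, 163, 146, 166, 170, 131, 86, 84, 91, 89, 91]
206 V [185, 189, 197, 152, 115, 117, 121, 111, 106, 132, 156, 118, 99, 132, 147, 157, 187, 194, 192, 170, 161, 157, 170, 174, 177, 170, 166, 143, 147, 110, 93, 126, 133, 127, 147, 151, 154, 121, 91, 86] S [7, 9, 10, 20, 89, 111, 103, 87, 77, 91, 54, 52, 80, 95, 69, 15, 7, 8, 7, 3, 11, 8, 12, 13, 14, 9, 6, 62, 76, 72, 90, 10, 12, 12, 12, 12, 12, 13, 11, 9]
207 V [192, 191, 198, 146, 111, 118, 118, 110, 107, 133, 157, 120, 102, 133, 151, 158, 181, 196, 191, 167, 160, 161, 171, 178, 180, 170, 166, 
[... 693 characters left out ...]
204.7]]]
st side [[317.7, 200.6], [319.6, 188.7], [321.6, 176.0]]
174 [183, 182, 182, 182, 181, 182, 181, 183, 179, 179, 179, 181, 179, 177, 181, 176, 180, 121, 129, 147, 153, 155, 154, 151, 152, 152, 153, 155, 159, 156, 163, 157, 131, 108, 108, 109, 110, 110, 108, 105, 106, 106]
188 [181, 180, 180, 180, 181, 169, 178, 178, 180, 180, 179, 182, 182, 151, 153, 153, 118, 126, 135, 140, 145, 149, 145, 148, 147, 145, 144, 141, 136, 127, 124, 115, 134, 133, 118, 79, 78, 80, 80, 81, 82, 95]
204 [173, 182, 183, 183, 182, 181, 181, 167, 116, 117, 145, 155, 150, 138, 134, 139, 140, 143, 144, 145, 144, 144, 144, 145, 143, 140, 136, 132, 130, 127, 120, 112, 124, 149, 165, 115, 83, 84, 84, 105, 113, 113]
```

```bash
python3 - <<'E'
import cv2,numpy as np
from workcell import bot
a,b=cv2.imread("pics/top0.png").astype(int),cv2.imread("pics/top6.png").astype(int)
for n,(u,v,r) in dict(jar=(195,145,13),stamp=(249,192,5)).items(): print(n,np.abs(a-b)[v-r:v+r,u-r:u+r].mean())
print(bot.job_done())
E
```

```text
jar 2.3205128205128207
stamp 3.38
the job is handed in; nothing more can be done
None
```

I stacked the three tins on the round stand and the two boxes on the square stand, largest at the bottom and smallest on top. I handed the job in at about 36 s, with the gripper open and clear of everything.

- **Centring:** in the last pictures, box and tin edges agreed with the planned stack axes to about 1–2 mm, as far as the pixels allow.
- **Box alignment:** both boxes were set down at -2.5°, against -2.4° to -2.6° measured for the square stand. The side view gave -1° to -3° for the small box. The top view of its window was blurred (-0.2° to 1.1°), so I did not rely on it.
- **Stamp and jar:** neither shows any change between the first and last top pictures.

**What went wrong or disagreed:**
- **First grasp missed:** the gripper closed just above the large tin's lid. The fingertips were about 27 mm higher than `bot.tip_extent` implied, so I grasped lower from then on.
- **Finger opening:** it read about 1–1.5 mm under the true sizes on every grasp.
- **Cameras:** the two views differed by 2–5 mm in places, mostly because stand edges and shadows got into the colour masks. The circle search failed on some tins, so the final centring check compares edge positions instead.

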